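Move a hanging bottle basket to the other stand

TASK

Take the steel basket with its two bottles off the hook of the grey-based stand and hang it on the two-pronged hook of the green-based stand, so that its bar lies in the dips of both prongs, and let go. Carry it level and do not set it down on the way; hang it gently, letting the hook take the weight before you let go, neither dropping it onto the hook (not even from a centimetre) nor pressing it down hard, and do not disturb the other things on the bench.

Things in the scene. Friction and masses are not known exactly. Their poses are not given: they have to be found in the camera images.
- basket: Steel tray with two cells, 60 (x) x 112 (y) x 45 (z) mm, with two bottles in it; origin at the centre of its underside, z up. From its ends (y = -56 and +56 mm) 7 mm legs rise to a 10 mm round bar along y, its axis 190 mm above the origin, by which it hangs freely, at first on stand_a. The hook's prongs pass between the legs. With the bottles 0.43 to 0.56 kg, centred under the bar.
- grip (a point): Centre of the blue grip in the middle of the basket's bar, on the bar's axis, 190 mm above the basket's origin; axes as the basket's. The grip is 12 (x) x 40 (y) x 18 (z) mm: hold it from above, fingers closing along x, between the prongs of the hook.
- bottle_left: Brown bottle with blue cap, 48 mm in diameter, 98 mm tall, 0.13 kg, standing loose in the +y cell of the basket; origin at the centre of its underside. Its top is 101 mm above the basket's underside, 89 mm below the axis of the bar.
- bottle_right: The same kind of bottle, 99 mm tall, in the -y cell of the basket; its top is 88 mm below the axis of the bar.
- stand_a: Stand with grey base, fixed to the bench. Origin on the worktop straight below the middle of a bar lying in its hook; z up, x from the hook's tips to the rod. Base x = -25 to 175 mm, 140 mm wide (y), 14 mm high; upright rod at x = 150 mm, its top 316 mm high. The basket hangs here at first, its bar's axis 265 mm above the worktop.
- hook_a (a point): Middle of a bar lying in the hook of stand_a, on its axis; axes as the stand's. Hooks of both stands: two 8 mm wire prongs at y = -38 and +38 mm run from the rod to -x, dip where the bar lies (wire's underside 13 mm below the bar's axis), and end at x = -21 in upturned tips with black balls. Balls rise to 16 mm, wires behind the dip to 17 mm above the lying bar's axis; dip 40 mm wide.
- stand_b: Stand with green base, fixed to the bench, else like stand_a, same origin and axes. Its hook is clamped to the rod at a height that differs each time and is NOT reported: a bar in it lies with its axis 245 to 285 mm above the worktop. Lower the basket slowly until the hook takes its weight. The clamp does not slip. Coming from the front with the bar's axis at 312 mm clears any height.
- spare_bottle: Brown bottle with a blue cap, 48 mm in diameter, 100 mm tall, standing on the worktop; leave alone. Origin at the centre of its underside.
- vial: Small dark vial with a white cap, 33 mm in diameter, 73 mm tall, on the worktop; leave alone. Origin at the centre of its underside.
- timer: White bench timer, 62 x 66 x 18 mm, on the worktop; leave alone. Origin at the centre of its underside.
Things that resemble listed ones, but are neither listed nor needed, are in the scene too. Leave any yellow look-alike of the bottle_right alone.

How it is judged:
By the outcome, as a careful person would: the job done as asked, in the order asked, and still so for the second after the job is handed in, with the robot touching nothing.
It also fails if it takes over 58 s, if anything falls off the work surface, if the arm or the gripper's body presses on something with over 40 N, if the wrist force passes 120 N, or if a joint passes its speed limit or range.

ROBOT

A 6-joint arm with a two-finger parallel gripper is mounted at the origin on a cart in front of the work surface, level with it; the furniture and walls round the work are solid. World frame = base frame: x ahead of the robot, y to its left, z up, the work surface at z = 0. Lengths are in m, angles in rad, forces in N, time in s.
With the tool pointing down it reaches from about 0.3 to 0.95 m from the base axis. Payload 3.1 kg.
Tool frame: the origin (TCP) lies midway between the tips of the shut fingers; the grasp point (between the pads) lies 19 mm behind it; x points along the fingers, y is the direction in which the jaws open and shut, and the axes are right-handed (so a half turn about x gives the same grasp; the last joint's range is limited). The gripper opens to 85 mm and grips with 20 to 120 N. Pads are 22 mm wide; open, the fingers measure 114 mm over their backs; the gripper's body (76 mm by 85 mm) begins 54 mm behind the grasp point. The pads swing forward as they close: fully open they stand 13 mm farther back than shut.
Start: joints at [1.11, 0.308, 1.634, -0, 1.2, -0.07], TCP at [0.238, 0.578, 0.205] pointing down, gripper open.
Joint ranges: [-3.06, 3.06], [-0.79, 1.96], [0.05, 2.63], [-1.19, 4.34], [0.05, 2.64], [-2.94, 2.94]. Speed limits (rad/s): [2.79, 2.79, 3.14, 3.14, 3.14, 3.14].

INTERFACE

Orientations are given as a rotation vector (axis times angle).
In Python, from bench import env gives the robot as it stands.
- The arm moves only by the tool carry_out, never from a script. Its argument "increments" is text: rows parted by semicolons, each of 7 numbers parted by spaces: the opening in per cent of the stroke, from 0 (shut) to 100 (fully open), then the shift along the world's x, y, z in cm, then the turn, a rotation vector about the world's x, y, z in degrees. In form: jaw x y z rx ry rz; .... A call has 1 to 8 rows; each row shifts and turns the pose as measured when the row begins; what a row does not reach is not made up. A row lasts 1/8 s, in which the tool goes at most 62.5 mm and 10.7 degrees, less where a joint would pass 70% of its speed; a pose out of reach is approached as far as the arm can. A call is refused whole if a number of a shift passes 6.25 or a number of a turn 10.7, either way. A call with a gripper value outside its range is refused whole. The fingers move at their own pace and stop on an object; "newtons" is the grip in N (left out, the last holds). Time passes only in rows, so rows that do not move let the fingers close. It gives the time, the measured TCP pose, the force and the opening at its end, in the units of the state.
- env.get_state(): the state, without advancing time (a new reading comes with each control period).
- env.grab_frame(name): name is "side" or "top" or "wrist"; returns (picture, depth): 420x560x3 uint8, red, green, blue; 420x560 float32, m along the optical axis (not along the pixel's ray), 0 where there is no reading.
- env.camera_info(name): a dict with "vfov" (degrees; the focal length in pixels is half the picture's height over the tangent of half this angle, whatever the lens; pixels are square), "cx", "cy" (the principal point, pixels), "R" (3x3) and "t" (3): a world point X has camera coordinates R X + t. Camera axes: x right, y down, z forward; pixel columns grow to the right and rows downward; lengths in m; the calibration is good to about 2 mm. A picture is of the moment at which its call begins: read the wrist's pose just before it. camera_info takes no time and is no camera call; for the wrist camera it gives the pose at the moment of the call.
- env.sign_off(): hands the job in, once; it reports no verdict.
The state is a dict: "t": time; "joint_pos": joint angles; "joint_velocities": joint speeds; "joint_efforts": joint torques, N m; "position": TCP position; "ee_rot": TCP orientation; "wrist_force": force on the tool from outside, world axes, zero at the start; "moment": the same for the moment, N m; "grip_width": finger opening in m.
Only numpy, scipy, OpenCV 4.12 (cv2) and the standard library are available. Lean on these libraries where they do the work, as an engineer would, in place of code of your own. Each camera call takes 0.05 s, during which the arm holds its last target. There are 200 camera calls.

## Working session

There is one attempt and no reset: what is moved stays moved. The work goes in short steps, Python scripts to look and compute and a tool call to move; the robot and the scene stay as the last step left them, time stands still between calls to the robot, and variables do not carry over. Pictures are saved under pics/ and viewed, about 8 in all and at most 12, crops included, and the job is handed in when it is done.

Besides the shell and the picture viewer there is one more tool, called after "Request:" by a JSON object that holds its "api" and its "payload". carry_out: Moves the arm, as the interface text tells. Its arguments: {"type":"object","properties":{"increments":{"type":"string"},"newtons":{"type":"number"}},"required":["increments"]}

```bash
ls; mkdir -p pics; cat > h.py <<'E'
import numpy as np, cv2
from bench import env
def cam(n):
    i=env.camera_info(n); f=210/np.tan(np.radians(i['vfov'])/2)
    return f,i['cx'],i['cy'],np.array(i['R']),np.array(i['t'])
def pts(n,d,c=None):
    f,cx,cy,R,t=c or cam(n)
    v,u=np.mgrid[0:d.shape[0],0:d.shape[1]]
    P=np.stack([(u-cx)/f*d,(v-cy)/f*d,d],-1)
    return (P-t)@R   # world
def grab(n):
    c=cam(n); im,d=env.grab_frame(n); return im,d,pts(n,d,c)
def save(im,name): cv2.imwrite('pics/'+name,cv2.cvtColor(im,cv2.COLOR_RGB2BGR))
E
python3 - <<'E'
from h import *
s=env.get_state(); print({k:np.round(v,3) for k,v in s.items()})
a=[]
for n in('side','top'):
    im,d,P=grab(n); np.savez('/tmp/'+n,im=im,d=d,P=P); save(im,n+'0.png'); f,cx,cy,R,t=cam(n); print(n,f,cx,cy,(-R.T@t).round(3),R[2].round(3),(d>0).mean())
E
```

```text
pics
{'t': np.float64(0.0), 'joint_pos': array([ 1.11 ,  0.309,  1.635,  0.   ,  1.2  , -0.07 ]), 'joint_velocities': array([ 0.   ,  0.001, -0.003, -0.   ,  0.002, -0.   ]), 'joint_efforts': array([-1.0000e-03, -4.1527e+01, -2.7666e+01, -0.0000e+00,  1.0000e-02,
        0.0000e+00]), 'position': array([0.238, 0.577, 0.204]), 'ee_rot': array([ 0.305,  1.55 , -0.308]), 'wrist_force': array([-0.452,  0.488, -0.169]), 'moment': array([-0.001, -0.045,  0.001]), 'grip_width': np.float64(0.085)}
side 495.05698613854645 276.5955487126332 211.30730757228594 [-0.028 -0.961  0.571] [ 0.429  0.838 -0.337] 0.9957270408163266
top 470.20667160392907 285.4737750446161 205.10418298664246 [ 0.314 -0.015  1.231] [ 0.152 -0.002 -0.988] 0.9959481292517007
```

View pics/side0.png

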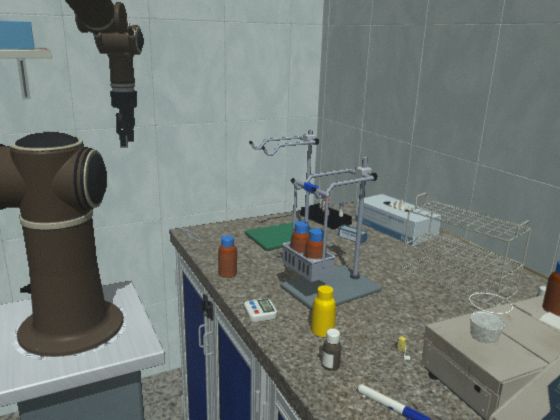

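View pics/top0.png

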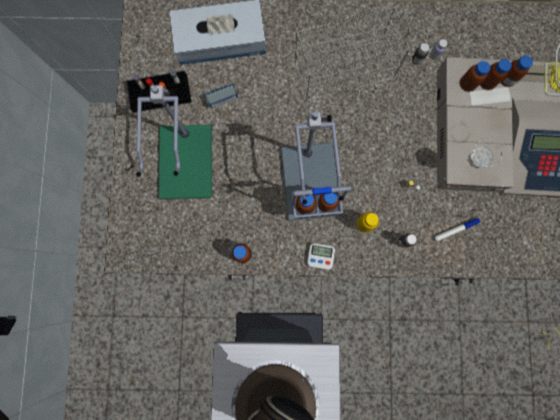

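The side view shows the grey stand with the basket: grip at about (310,187), and stand B's ball tips at about (251,143) and (266,153). In the top view the grip is at (321,190) and stand B's tips are at (139,173) and (177,173). The spare bottle stands at (241,253), between the robot and the stands.

```bash
python3 - <<'E'
from h import *
D={n:np.load('/tmp/%s.npz'%n) for n in('side','top')}
for n in D:
    im,P=D[n]['im'],D[n]['P']; hsv=cv2.cvtColor(im,cv2.COLOR_RGB2HSV)
    print(n)
    def blob(name,m,mn=8):
        k,l,st,_=cv2.connectedComponentsWithStats(m.astype(np.uint8))
        for i in range(1,k):
            if st[i,4]>=mn:
                q=P[l==i]; print(' ',name,st[i].tolist(),np.median(q,0).round(4),q.min(0).round(3),q.max(0).round(3))
    H,S,V=[hsv[...,i].astype(int) for i in range(3)]
    box=(P[...,0]>.25)&(P[...,0]<.95)&(P[...,1]>-.35)&(P[...,1]<.45)
    blob('blue',box&(H>100)&(H<125)&(S>150)&(V>80))
    blob('green',box&(H>65)&(H<90)&(S>120)&(P[...,2]<.05),200)
    z=P[...,2]
    blob('black-high',box&(V<50)&(z>.2)&(z<.33),3)
    blob('yellow',box&(H>22)&(H<32)&(S>180)&(V>100),50)
    if n=='top':
        for nm,m in (('green',box&(H>65)&(H<90)&(S>120)&(z>.004)&(z<.025)),('grey',box&(z>.009)&(z<.02)&(P[...,1]>-.17)&(P[...,1]<.1)&(P[...,0]>.45))):
            q=P[m][:,:2].astype(np.float32); print(nm,len(q),cv2.minAreaRect(q))
    # bar A/ hook points by height
    for nm,ylo,yhi in(('A',-.17,.12),('B',.13,.4)):
        m=box&(z>.225)&(z<.36)&(P[...,1]>ylo)&(P[...,1]<yhi); q=P[m]
        print(nm,m.sum(),q.min(0).round(3),q.max(0).round(3))
E
python3 - <<'E'
import numpy as np,cv2
a=cv2.imread('pics/side0.png')[115:215,235:395]; b=cv2.imread('pics/top0.png')[70:230,115:355]
a=cv2.resize(a,(800,500),interpolation=2)[:, :]; b=cv2.resize(b,(800,533),interpolation=2)
cv2.imwrite('pics/c1.png',cv2.resize(np.vstack([a,b]),(600,600)) if 0 else b)
E
```

```text
side
  blue [304, 182, 14, 11, 74] [ 0.49   -0.0948  0.2707] [ 0.473 -0.133  0.259] [ 0.501 -0.076  0.275]
  blue [295, 221, 13, 12, 129] [ 0.4865 -0.0763  0.1714] [ 0.474 -0.086  0.158] [ 0.504 -0.054  0.177]
  blue [310, 229, 13, 12, 140] [ 0.4921 -0.1302  0.1728] [ 0.479 -0.139  0.159] [ 0.511 -0.11   0.178]
  blue [222, 236, 11, 11, 107] [0.3715 0.0795 0.0969] [0.359 0.071 0.083] [0.386 0.105 0.102]
  green [248, 224, 44, 25, 679] [0.5727 0.2484 0.0138] [0.518 0.171 0.008] [0.672 0.316 0.019]
  black-high [315, 139, 3, 5, 10] [0.6938 0.2159 0.2925] [0.691 0.214 0.286] [0.7   0.223 0.298]
  black-high [372, 173, 5, 7, 19] [ 0.6475 -0.1115  0.2824] [ 0.642 -0.114  0.273] [ 0.653 -0.109  0.287]
  black-high [292, 179, 2, 3, 4] [ 0.4686 -0.0607  0.2765] [ 0.468 -0.063  0.274] [ 0.47  -0.059  0.279]
  black-high [312, 188, 3, 3, 8] [ 0.4755 -0.1366  0.2768] [ 0.473 -0.139  0.276] [ 0.478 -0.134  0.279]
  yellow [312, 286, 24, 51, 932] [ 0.4476 -0.2431  0.058 ] [ 0.433 -0.255  0.003] [ 0.476 -0.212  0.1  ]
A 1136 [ 0.465 -0.157  0.225] [ 0.658 -0.036  0.317]
B 568 [0.516 0.198 0.226] [
[... 960 characters left out ...]
9 0.2914] [0.516 0.28  0.29 ] [0.523 0.288 0.295]
  black-high [339, 196, 5, 4, 17] [ 0.4776 -0.1306  0.2784] [ 0.474 -0.135  0.272] [ 0.482 -0.127  0.283]
  black-high [303, 200, 3, 3, 9] [ 0.4696 -0.0549  0.2793] [ 0.467 -0.057  0.278] [ 0.472 -0.053  0.282]
  yellow [362, 213, 17, 18, 226] [ 0.4547 -0.2232  0.0974] [ 0.434 -0.247  0.065] [ 0.476 -0.207  0.105]
green 3310 ((0.6845625638961792, 0.27488547563552856), (0.3684832453727722, 0.1829671412706375), 19.075462341308594)
grey 2371 ((0.6981172561645508, -0.03897835314273834), (0.4709429442882538, 0.26243701577186584), 1.9607943296432495)
A 1271 [ 0.463 -0.151  0.226] [ 0.655 -0.032  0.319]
B 1073 [0.514 0.205 0.225] [0.704 0.295 0.321]
```

View pics/c1.png

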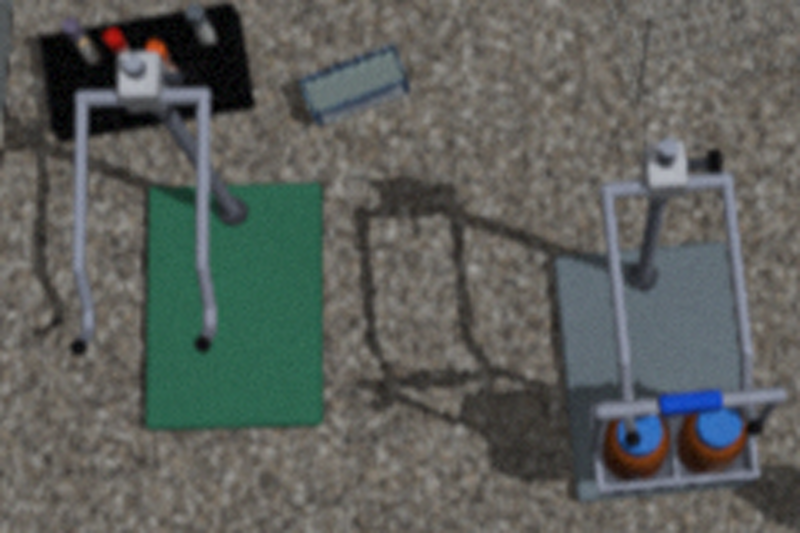

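The crop shows stand B's prongs clear, with ball tips at crop (78,347) and (203,343), and the basket bar with its blue grip at crop (692,403).

```bash
cat >> h.py <<'E'
from scipy.spatial.transform import Rotation as Ro
def jaw():
    R=Ro.from_rotvec(env.get_state()['ee_rot']).as_matrix(); return R
E
python3 - <<'E'
from h import *
R=jaw(); print(R.round(3)); 
d=np.load('/tmp/top.npz'); im,P=d['im'],d['P']; H,S,V=[cv2.cvtColor(im,cv2.COLOR_RGB2HSV)[...,i].astype(int) for i in range(3)]
f,cx,cy,Rc,t=cam('top'); C=-Rc.T@t
def ray(u,v,z):
    r=Rc.T@np.array([(u-cx)/f,(v-cy)/f,1]); return C+r*(z-C[2])/r[2]
# base B: mask contour rays onto z=.014
m=((H>65)&(H<90)&(S>110)).astype(np.uint8); k,l,st,_=cv2.connectedComponentsWithStats(m); i=1+st[1:,4].argmax()
m=cv2.morphologyEx((l==i).astype(np.uint8),cv2.MORPH_OPEN,np.ones((5,5)))
c=max(cv2.findContours(m,0,2)[0],key=cv2.contourArea)[:,0]
q=np.array([ray(u,v,.014)[:2] for u,v in c],np.float32); print('baseB',cv2.minAreaRect(q))
z=P[...,2]
# grip from top with z gate
g=(H>100)&(H<125)&(S>150)&(V>80)&(z>.255)&(z<.29); v,u=np.nonzero(g); print('grip',P[g].mean(0),len(u))
q=P[g]; 
# blue region centroid by ray
g2=np.zeros_like(g); g2[185:197,311:334]=(H>100)[185:197,311:334]&(H<125)[185:197,311:334]&(S>150)[185:197,311:334]&(V>80)[185:197,311:334]
v,u=np.nonzero(g2); rr=cv2.minAreaRect(np.array([ray(a,b,.274)[:2] for a,b in zip(u,v)],np.float32)); print(rr)
for (u,v) in ((137.5,173.5),(175.5,172.5)): print(ray(u,v,.29))
for (u,v) in ((341,197.5),(304,201)): print(ray(u,v,.277))
E
```

```text
[[-0.001  0.381  0.925]
 [-0.002  0.925 -0.381]
 [-1.    -0.002 -0.   ]]
baseB ((0.6149627566337585, 0.2520795166492462), (0.19431166350841522, 0.13523799180984497), 2.223339557647705)
grip [ 0.49139681 -0.09035056  0.2737899 ] 120
((0.49091655015945435, -0.0921434834599495), (0.0189191997051239, 0.045548271387815475), 0.8627681732177734)
[0.5196175  0.28608027 0.29      ]
[0.52288861 0.20865359 0.29      ]
[ 0.47838737 -0.13110924  0.277     ]
[ 0.46994629 -0.05502202  0.277     ]
```

Request:
{"api": "carry_out", "payload": {"increments": "100 0 0 5 0 0 0;100 0 0 5 0 0 0;100 0 0 5 0 0 0;100 0 0 2 0 0 0"}}

```text
t: 0.6
position: [0.2356, 0.5728, 0.3719]
ee_rot: [0.295, 1.553, -0.318]
wrist_force: [0.2, -0.1, -0.3]
grip_width: 0.0857
```

Request:
{"api": "carry_out", "payload": {"increments": "100 1.6 -4.2 0 0 0 -4;100 1.6 -4.2 0 0 0 -4;100 1.6 -4.2 0 0 0 -4;100 1.6 -4.2 0 0 0 -4;100 1.6 -4.2 0 0 0 -4;100 1.6 -4.2 0 0 0 -4;100 1.6 -4.2 0 0 0 -4;100 1.6 -4.2 0 0 0 -4"}}

```text
t: 1.6
position: [0.3641, 0.2287, 0.3704]
ee_rot: [0.739, 1.445, -0.761]
wrist_force: [0.6, 0.4, 0.1]
grip_width: 0.0856
```

Request:
{"api": "carry_out", "payload": {"increments": "100 1.6 -4.2 0 0 0 -4;100 1.6 -4.2 0 0 0 -4;100 1.6 -4.2 0 0 0 -4;100 1.6 -4.2 0 0 0 -4;100 1.6 -4.2 0 0 0 -4;100 1 -3 0 0 0 -2;100 0 0 0 0 0 0"}}

```text
t: 2.48
position: [0.4541, -0.0222, 0.3671]
ee_rot: [1.045, 1.314, -1.068]
wrist_force: [0.1, 0.0, -0.0]
grip_width: 0.0858
```

```bash
python3 - <<'E'
from h import *
R=jaw(); print(R.round(3),np.degrees(np.arctan2(R[1,1],R[0,1])),env.get_state()['position'],env.get_state()['joint_pos'].round(2))
E
```

```text
[[-0.019  0.978  0.206]
 [-0.003  0.206 -0.978]
 [-1.    -0.019 -0.001]] 11.907803852697281 [ 0.45408776 -0.02222897  0.36705481] [-0.14 -0.13  1.79 -0.01  1.5  -0.35]
```

Request:
{"api": "carry_out", "payload": {"increments": "100 1.4 -2.4 0 0 -0.5 -2;100 1.4 -2.4 0 0 -0.5 -2;100 1.2 -2.2 0 0 -0.3 -2;100 0 0 0 0 0 0;100 0 0 0 0 0 0"}}

```text
t: 3.1
position: [0.4928, -0.0881, 0.3652]
ee_rot: [1.134, 1.261, -1.129]
wrist_force: [-0.1, 0.0, 0.3]
grip_width: 0.0853
```

```bash
python3 - <<'E'
from h import *
im,d,P=grab('wrist'); save(im,'w1.png'); np.savez('/tmp/w1',im=im,P=P)
R=jaw(); print(R.round(3),np.degrees(np.arctan2(R[1,1],R[0,1])),env.get_state()['position'])
H,S,V=[cv2.cvtColor(im,cv2.COLOR_RGB2HSV)[...,i].astype(int) for i in range(3)]
g=(H>100)&(H<125)&(S>130)&(V>60)&(P[...,2]>.24)&(P[...,2]<.29)&(P[...,0]>.4)
v,u=np.nonzero(g); print(len(u),u.min(),u.max(),v.min(),v.max()); q=P[g]; print(q.mean(0),q.min(0),q.max(0),cv2.minAreaRect(q[:,:2].astype(np.float32)))
# bar: silver at z .255-.285 within y range
m=(P[...,2]>.25)&(P[...,2]<.28)&(P[...,0]>.475)&(P[...,0]<.51); q=P[m]; print(len(q),cv2.fitLine(q[:,:2].astype(np.float32),cv2.DIST_HUBER,0,.01,.01).ravel(),q.min(0),q.max(0))
E
```

```text
[[ 0.     0.994  0.106]
 [ 0.004  0.106 -0.994]
 [-1.     0.001 -0.004]] 6.083619465241952 [ 0.49278049 -0.08814076  0.36529985]
645 267 288 144 230
[ 0.49463543 -0.08998095  0.27242695] [ 0.47937281 -0.11356163  0.25528529] [ 0.50226388 -0.04083445  0.2750612 ] ((0.4906076192855835, -0.07744039595127106), (0.017336202785372734, 0.07409930229187012), 5.442845344543457)
2325 [ 0.07562914 -0.997136    0.4936962  -0.08583378] [ 0.47501817 -0.15223304  0.2547467 ] [ 0.50994652 -0.03173601  0.27991027]
```

View pics/w1.png

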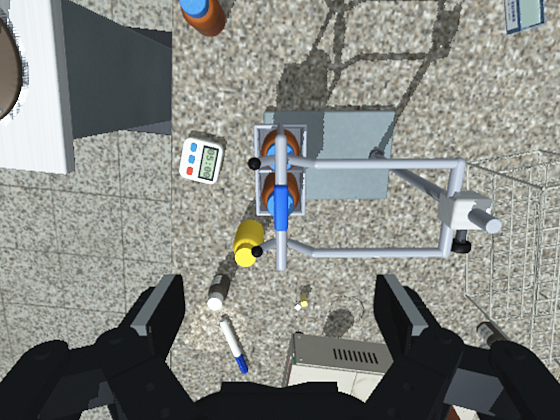

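The wrist view shows the blue grip at (281,208) between the two prongs. The wrist measurement puts it at (0.494, -0.091, 0.265), which agrees with the other views. Descending.

Request:
{"api": "carry_out", "payload": {"increments": "100 0.1 -0.2 -2 0 0 0;100 0.1 -0.1 -2 0 0 0;100 0 0 -2 0 0 0;100 0 0 -2 0 0 0;100 0 0 -1.5 0 0 0;100 0 0 -1 0 0 0;100 0 0 -0.5 0 0 0;100 0 0 0 0 0 0"}}

```text
t: 4.15
position: [0.4939, -0.0844, 0.2542]
ee_rot: [1.129, 1.262, -1.118]
wrist_force: [0.1, 0.2, 1.2]
grip_width: 0.0855
```

Request:
{"api": "carry_out", "payload": {"increments": "100 0 -0.4 -0.5 0 0 0;100 0 -0.3 -0.2 0 0 0;100 0 0 0 0 0 0;100 0 0 0 0 0 0"}}

```text
t: 4.65
position: [0.4951, -0.0926, 0.2484]
ee_rot: [1.13, 1.259, -1.116]
wrist_force: [-0.1, 0.6, -0.1]
grip_width: 0.0854
```

```bash
python3 - <<'E'
from h import *
R=jaw(); print(R.round(3),np.degrees(np.arctan2(R[1,1],R[0,1])),env.get_state()['position'])
E
```

```text
[[ 0.007  0.993  0.115]
 [ 0.004  0.115 -0.993]
 [-1.     0.008 -0.004]] 6.610831233991516 [ 0.49506168 -0.09264402  0.24842595]
```

Request:
{"api": "carry_out", "payload": {"increments": "60 -0.1 0 -0.1 0 0 0;30 0 0 0 0 0 0;10 0 0 0 0 0 0;0 0 0 0 0 0 0;0 0 0 0 0 0 0;0 0 0 0 0 0 0", "newtons": 60}}

```text
t: 5.4
position: [0.4942, -0.0925, 0.2477]
ee_rot: [1.13, 1.259, -1.116]
wrist_force: [0.2, 0.0, -0.1]
grip_width: -0.0001
```

The fingers shut fully with nothing between them, so I'll look.

```bash
python3 - <<'E'
from h import *
a=[]
for n in('side','wrist'):
    im,d,P=grab(n); np.savez('/tmp/k'+n,im=im,P=P); a.append(cv2.resize(im[120:250,240:413],(400,300),interpolation=2) if n=='side' else cv2.resize(im,(400,300)))
save(np.hstack(a),'k1.png'); print(env.get_state()['grip_width'],env.get_state()['position'])
E
```

```text
9.747320653136229e-05 [ 0.49421641 -0.09256113  0.24771889]
```

View pics/k1.png

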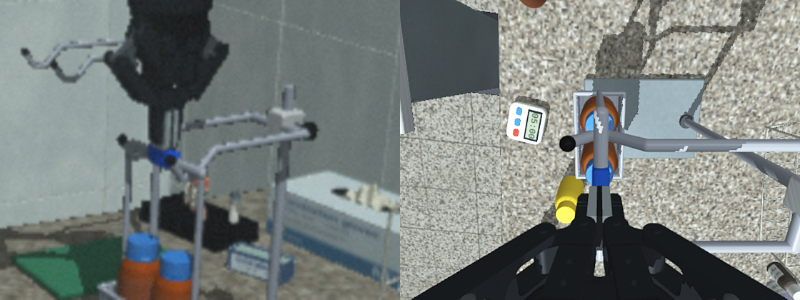

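```bash
python3 - <<'E'
from h import *
for n in('side','wrist'):
    d=np.load('/tmp/k%s.npz'%n); im,P=d['im'],d['P']; H,S,V=[cv2.cvtColor(im,cv2.COLOR_RGB2HSV)[...,i].astype(int) for i in range(3)]
    g=(H>100)&(H<125)&(S>130)&(V>50)&(P[...,2]>.24)&(P[...,2]<.29)&(P[...,0]>.4)
    q=P[g]; v,u=np.nonzero(g); print(n,'blue',len(q),u.min(),u.max(),v.min(),v.max(),np.median(q,0).round(4),q.min(0).round(3),q.max(0).round(3))
    if n=='side':
        for r in range(165,194,3): print(r,[tuple((P[r,c]*1000).astype(int)) for c in range(300,322,4)])
    else:
        for r in range(200,420,12): print(r,[tuple((P[r,c]*1000).astype(int)) for c in (264,274,280,286,296)])
im=np.load('/tmp/kwrist.npz')['im']; im2=np.load('/tmp/kside.npz')['im']
save(np.hstack([cv2.resize(im[200:360,200:360],(400,400),interpolation=2),cv2.resize(im2[150:200,285:335],(400,400),interpolation=2)]),'k2.png')
E
```

```text
side blue 73 304 317 183 192 [ 0.4896 -0.0966  0.269 ] [ 0.473 -0.136  0.259] [ 0.5   -0.074  0.281]
165 [(np.int64(1026), np.int64(886), np.int64(30)), (np.int64(467), np.int64(-108), np.int64(321)), (np.int64(480), np.int64(-102), np.int64(318)), (np.int64(487), np.int64(-106), np.int64(318)), (np.int64(498), np.int64(-104), np.int64(317)), (np.int64(1107), np.int64(851), np.int64(31))]
168 [(np.int64(1030), np.int64(892), np.int64(15)), (np.int64(481), np.int64(-85), np.int64(307)), (np.int64(481), np.int64(-101), np.int64(311)), (np.int64(491), np.int64(-100), np.int64(310)), (np.int64(500), np.int64(-102), np.int64(310)), (np.int64(1112), np.int64(857), np.int64(16))]
171 [(np.int64(1031), np.int64(894), np.int64(1)), (np.int64(479), np.int64(-89), np.int64(302)), (np.int64(481), np.int64(-102), np.int64(305)), (np.int64(490), np.int64(-104), np.int64(305)), (np.int64(500), np.int64(-102), np.int64(303)), (np.int64(1104), np.int64(842), np.int64(6))]
174 [(np.int64(1029), np.int64(889), np.int64(-11)), (np.int64(482), np.int64(-85), np.int64(294)), (np.int64(480), np.int64(-104)
[... 5879 characters left out ...]
, np.int64(-82), np.int64(350)), (np.int64(491), np.int64(-82), np.int64(350)), (np.int64(493), np.int64(-82), np.int64(350)), (np.int64(494), np.int64(-82), np.int64(350)), (np.int64(497), np.int64(-81), np.int64(350))]
404 [(np.int64(489), np.int64(-82), np.int64(354)), (np.int64(491), np.int64(-83), np.int64(353)), (np.int64(492), np.int64(-81), np.int64(355)), (np.int64(494), np.int64(-81), np.int64(354)), (np.int64(496), np.int64(-81), np.int64(354))]
416 [(np.int64(489), np.int64(-81), np.int64(358)), (np.int64(491), np.int64(-82), np.int64(357)), (np.int64(493), np.int64(-82), np.int64(357)), (np.int64(494), np.int64(-81), np.int64(357)), (np.int64(496), np.int64(-81), np.int64(357))]
```

View pics/k2.png

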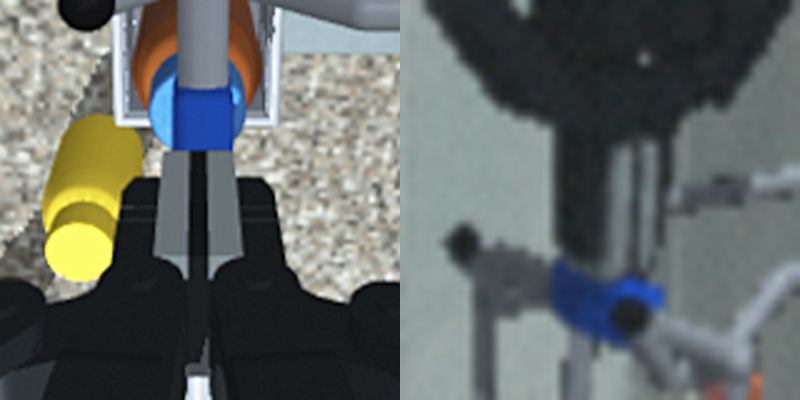

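Both cameras show the shut tips ending at about z=0.277, just above the grip's top. The reported TCP z is 0.248, so it reads about 28 mm low along the tool axis, while x and y agree. I'll open and go down by that measured amount.

Request:
{"api": "carry_out", "payload": {"increments": "50 0 0 0 0 0 0;100 0 0 0 0 0 0;100 0 0 0 0 0 0;100 0 0 0 0 0 0;100 0 0 0 0 0 0"}}

```text
t: 6.12
position: [0.4942, -0.0926, 0.2476]
ee_rot: [1.13, 1.259, -1.116]
wrist_force: [1.0, -0.2, -0.0]
grip_width: 0.0851
```

Request:
{"api": "carry_out", "payload": {"increments": "100 0 0 -0.7 0 0 0;100 0 0 -0.7 0 0 0;100 0 0 -0.7 0 0 0;100 0 0 -0.7 0 0 0;100 0 0 0 0 0 0"}}

```text
t: 6.75
position: [0.4934, -0.0924, 0.2167]
ee_rot: [1.13, 1.26, -1.117]
wrist_force: [0.4, 0.3, -0.1]
grip_width: 0.0854
```

```bash
python3 - <<'E'
from h import *
s=env.get_state(); print(s['position'],s['wrist_force'])
a=[]
for n in('side','wrist'):
    im,d,P=grab(n); np.savez('/tmp/m'+n,im=im,P=P); a.append(cv2.resize(im[130:210,270:350],(400,400),interpolation=2) if n=='side' else cv2.resize(im[140:420,140:420],(400,400)))
save(np.hstack(a),'m1.png')
E
```

```text
[ 0.49339711 -0.09235585  0.21671419] [ 0.35649516  0.27014798 -0.07253639]
```

View pics/m1.png

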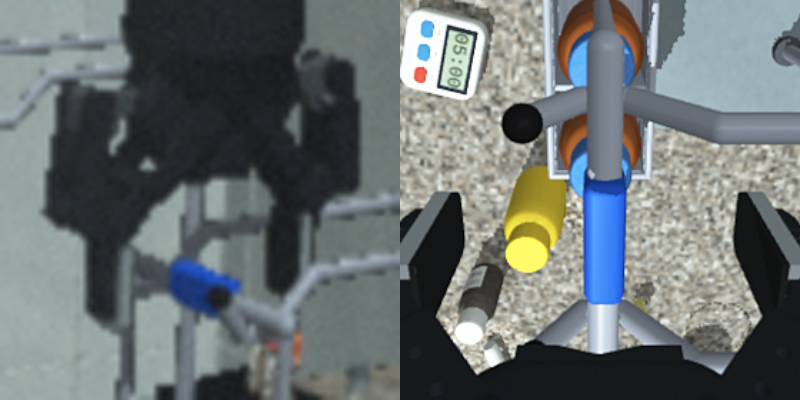

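The open fingers now straddle the grip, with their tips at or below its level. Closing.

Request:
{"api": "carry_out", "payload": {"increments": "60 0 0 0 0 0 0;30 0 0 0 0 0 0;10 0 0 0 0 0 0;0 0 0 0 0 0 0;0 0 0 0 0 0 0;0 0 0 0 0 0 0", "newtons": 60}}

```text
t: 7.6
position: [0.4947, -0.0928, 0.2188]
ee_rot: [1.13, 1.257, -1.115]
wrist_force: [-0.3, 0.1, 0.4]
grip_width: 0.011
```

```bash
python3 - <<'E'
from h import *
s=env.get_state(); print(s['position'],s['wrist_force'],s['grip_width'])
im,d,P=grab('wrist'); 
for r in range(236,330,8): print(r,[(P[r,c]*1000).astype(int).tolist() for c in (255,262,280,298,304)],im[r,280])
E
```

```text
[ 0.49465354 -0.09284748  0.21880507] [-0.30573127  0.07396747  0.38546187] 0.011019998950937025
236 [[479, -113, 150], [484, -110, 154], [491, -61, 269], [512, -108, 152], [517, -110, 146]] [129 136 148]
244 [[480, -118, 152], [485, -110, 170], [491, -64, 269], [512, -114, 154], [518, -116, 149]] [128 137 149]
252 [[480, -126, 152], [486, -113, 175], [492, -67, 270], [511, -111, 175], [525, -142, 107]] [129 138 150]
260 [[482, -83, 248], [485, -82, 249], [492, -71, 268], [502, -80, 249], [504, -79, 250]] [129 138 150]
268 [[483, -82, 257], [486, -82, 256], [492, -73, 271], [501, -80, 257], [504, -80, 257]] [ 32  72 170]
276 [[483, -82, 264], [486, -83, 262], [493, -76, 272], [501, -81, 262], [504, -80, 263]] [ 31  72 174]
284 [[483, -82, 270], [486, -82, 270], [493, -80, 273], [500, -80, 271], [503, -80, 269]] [ 31  72 174]
292 [[484, -82, 275], [486, -82, 275], [493, -83, 273], [500, -81, 275], [503, -81, 275]] [ 33  73 173]
300 [[484, -83, 280], [487, -83, 280], [494, -87, 272], [500, -80, 281], [502, -80, 281]] [ 31  71 173]
308 [[484, -81, 288], [487, -85, 281], [494, -90, 273], [500, -84, 282], [502, -80, 287]] [ 67 145 252]
316 [[485, -82, 291], [487, -89, 282], [495, -94, 273], [500, -85, 284], [501, -79, 292]] [ 67 144 252]
324 [[485, -81, 296], [488, -92, 281], [495, -98, 273], [501, -88, 285], [501, -80, 295]] [ 66 144 252]
```

Grasped: width is 11 mm and the tips are at z≈0.247. Lifting gently.

Request:
{"api": "carry_out", "payload": {"increments": "0 0 0 0.2 0 0 0;0 0 0 0.4 0 0 0;0 0 0 0.7 0 0 0;0 0 0 1 0 0 0;0 0 0 1 0 0 0;0 0 0 1 0 0 0;0 0 0 1 0 0 0;0 0 0 1 0 0 0"}}

```text
t: 8.65
position: [0.4916, -0.0918, 0.2822]
ee_rot: [1.129, 1.264, -1.119]
wrist_force: [0.8, 0.2, -5.7]
grip_width: 0.0114
```

Request:
{"api": "carry_out", "payload": {"increments": "0 0 0 1 0 0 0;0 0 0 0.8 0 0 0;0 0 0 0.5 0 0 0;0 0 0 0.2 0 0 0;0 0 0 0 0 0 0;0 0 0 0 0 0 0"}}

```text
t: 9.4
position: [0.4863, -0.0904, 0.2938]
ee_rot: [1.126, 1.281, -1.129]
wrist_force: [2.9, -0.4, -15.2]
grip_width: 0.0105
```

```bash
python3 - <<'E'
from h import *
s=env.get_state(); print(s['position'],s['wrist_force'],s['moment'],s['grip_width']); print(jaw().round(3))
im,d,P=grab('side'); save(cv2.resize(im[80:300,200:400],(545,600)),'n1.png')
E
```

```text
[ 0.48631495 -0.09040631  0.29382534] [  2.90435048  -0.37695668 -15.19989389] [-0.14812838 -0.5521515   0.04142505] 0.01053550486999677
[[-0.015  0.993  0.115]
 [ 0.011  0.115 -0.993]
 [-1.    -0.014 -0.013]]
```

View pics/n1.png

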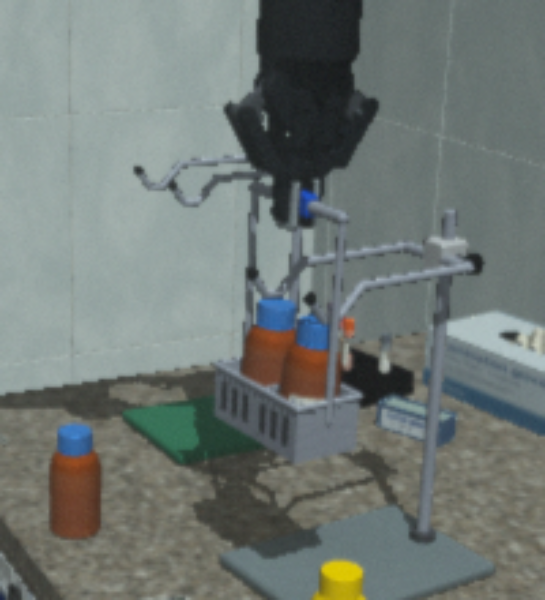

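The lift went too high: at 75 mm the bottle caps meet the prongs' undersides, and the force reads −15 N. Lowering into the window between the balls and the caps (bar at about 0.307).

Request:
{"api": "carry_out", "payload": {"increments": "0 0.1 0 -0.8 0 0 0;0 0.2 0 -1 0 0 0;0 0.2 0 -0.8 0 0 0;0 0.2 0 -0.3 0 0 0;0 0 0 0 0 0 0;0 0 0 0 0 0 0"}}

```text
t: 10.2
position: [0.4959, -0.0908, 0.2694]
ee_rot: [1.127, 1.274, -1.125]
wrist_force: [-0.1, 0.1, -3.3]
grip_width: 0.0111
```

```bash
python3 - <<'E'
from h import *
s=env.get_state(); print(s['position'],s['wrist_force'],s['moment'],s['grip_width']); print(jaw().round(3))
im,d,P=grab('side'); a=cv2.resize(im[80:300,200:400],(400,440)); np.savez('/tmp/os',im=im,P=P)
im,d,P=grab('wrist'); b=cv2.resize(im,(400,300)); np.savez('/tmp/ow',im=im,P=P)
save(np.hstack([a,np.vstack([b,np.zeros((140,400,3),np.uint8)])]),'n2.png')
E
```

```text
[ 0.49594454 -0.09080589  0.26943023] [-0.07632685  0.13229885 -3.28461717] [-0.02482037 -0.02011417 -0.07026937] 0.011104813870372411
[[-0.008  0.993  0.115]
 [ 0.009  0.115 -0.993]
 [-1.    -0.007 -0.01 ]]
```

View pics/n2.png

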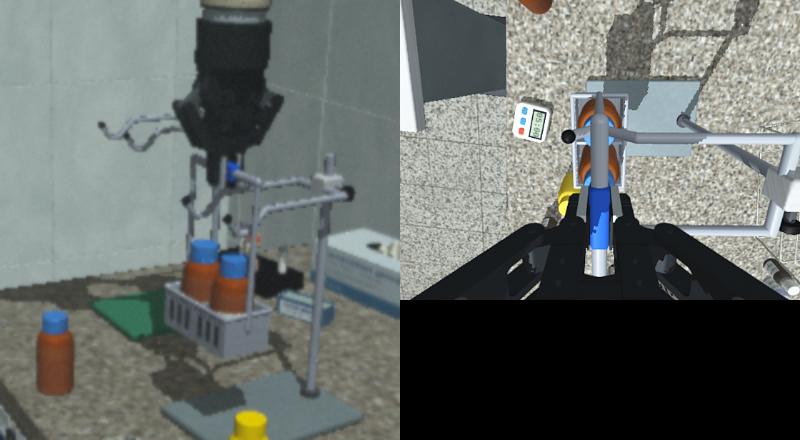

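Bottles are seated and the basket is level, with the grip in the pads. Checking for slip and for whether the bar is clear.

```bash
python3 - <<'E'
from h import *
s=env.get_state(); print(s['position'],s['wrist_force'])
d=np.load('/tmp/ow.npz'); im,P=d['im'],d['P']
for r in range(140,330,10): print(r,[(P[r,c]*1000).astype(int).tolist() for c in (262,272,280,288)],im[r,280])
d=np.load('/tmp/os.npz'); im,P=d['im'],d['P']; H,S,V=[cv2.cvtColor(im,cv2.COLOR_RGB2HSV)[...,i].astype(int) for i in range(3)]
m=(H>100)&(H<125)&(S>130)&(V>60)&(P[...,0]>.4)&(P[...,0]<.55)&(P[...,1]<0)&(P[...,1]>-.2)
k,l,st,_=cv2.connectedComponentsWithStats(m.astype(np.uint8))
for i in range(1,k):
    if st[i,4]>20: q=P[l==i]; print(st[i],np.median(q,0).round(4),q.min(0).round(3),q.max(0).round(3))
E
```

```text
[ 0.49599037 -0.0908442   0.26949692] [-1.21536666  0.04699935 -4.48214199]
140 [[474, -45, 127], [484, -40, 164], [490, -31, 246], [497, -40, 157]] [103 110 119]
150 [[478, -45, 192], [486, -33, 273], [490, -31, 285], [496, -42, 198]] [102 109 119]
160 [[479, -51, 203], [487, -31, 316], [490, -30, 318], [497, -48, 204]] [118 127 137]
170 [[480, -54, 224], [487, -34, 319], [490, -34, 319], [493, -33, 319]] [149 158 170]
180 [[482, -52, 261], [488, -37, 320], [491, -37, 319], [494, -37, 320]] [128 137 147]
190 [[483, -58, 260], [488, -42, 319], [491, -41, 320], [494, -41, 318]] [127 136 147]
200 [[482, -74, 226], [489, -45, 319], [492, -45, 319], [495, -45, 318]] [128 136 148]
210 [[482, -99, 170], [489, -49, 319], [492, -49, 319], [495, -49, 319]] [127 136 148]
220 [[483, -100, 192], [489, -53, 319], [492, -53, 320], [496, -53, 318]] [127 135 146]
230 [[484, -104, 202], [490, -57, 319], [493, -57, 320], [496, -57, 318]] [128 137 149]
240 [[485, -107, 214], [490, -62, 319], [493, -61, 320], [497, -61, 319]] [128 137 148]
250 [[486, -110, 225], [491, -66, 319], [494, -65, 319], [497, -
[... 214 characters left out ...]
317], [492, -76, 324], [495, -75, 325], [498, -75, 324]] [ 32  73 173]
290 [[489, -80, 326], [493, -81, 323], [496, -81, 323], [499, -80, 323]] [ 31  71 172]
300 [[489, -81, 330], [493, -86, 323], [496, -85, 324], [499, -85, 324]] [ 27  62 160]
310 [[489, -85, 331], [488, -10, 438], [497, -90, 323], [500, -89, 323]] [ 67 145 252]
320 [[490, -89, 332], [494, -95, 323], [497, -94, 324], [501, -95, 323]] [ 66 142 251]
[313 160   7  11  43] [ 0.4942 -0.1078  0.3204] [ 0.491 -0.115  0.307] [ 0.505 -0.09   0.326]
[295 200  14  12 139] [ 0.4876 -0.0747  0.2218] [ 0.476 -0.083  0.209] [ 0.504 -0.052  0.227]
[310 206  14  13 155] [ 0.4933 -0.1283  0.223 ] [ 0.481 -0.137  0.208] [ 0.511 -0.104  0.228]
```

Request:
{"api": "carry_out", "payload": {"increments": "0 -0.3 0 0 0 0 0;0 -0.7 -0.1 0 0 0 0;0 -1.1 -0.1 0 0 0 0;0 -1.3 -0.1 0 0 0 0;0 -1.3 -0.1 0 0 0 0;0 -1.3 -0.1 0 0 0 0;0 -1.1 -0.1 0 0 0 0;0 -0.8 -0.1 0 0 0 0"}}

```text
t: 11.3
position: [0.4106, -0.0983, 0.27]
ee_rot: [1.127, 1.274, -1.125]
wrist_force: [-0.6, -0.2, -6.4]
grip_width: 0.0111
```

Request:
{"api": "carry_out", "payload": {"increments": "0 -0.5 0 0.2 0 0 0;0 -0.2 0 0.4 0 0 0;0 0 0 0.7 0 0 0;0 0 0 0.7 0 0 0;0 0 0 0.6 0 0 0;0 0 0 0.2 0 0 0;0 0 0 0 0 0 0"}}

```text
t: 12.18
position: [0.4044, -0.0985, 0.3011]
ee_rot: [1.128, 1.271, -1.123]
wrist_force: [-0.7, -0.3, -5.3]
grip_width: 0.011
```

```bash
python3 - <<'E'
from h import *
s=env.get_state(); print(s['position'],s['wrist_force'],s['moment'],s['grip_width']); print(jaw().round(3))
E
```

```text
[ 0.40444165 -0.09854487  0.30106696] [-0.70366972 -0.34486772 -5.31458253] [-0.00241625 -0.01474036 -0.01703902] 0.010955993539222619
[[-0.005  0.993  0.115]
 [ 0.008  0.115 -0.993]
 [-1.    -0.004 -0.009]]
```

Request:
{"api": "carry_out", "payload": {"increments": "0 0 0.4 0 0 0 0;0 0.1 0.8 0 0 0 -0.2;0 0.2 1.2 0 0 0 -0.3;0 0.2 1.6 0 0 0 -0.3;0 0.2 2 0 0 0 -0.3;0 0.2 2 0 0 0 -0.3;0 0.2 2 0 0 0 -0.3;0 0.2 2 0 0 0 -0.3"}}

```text
t: 13.18
position: [0.4167, 0.0297, 0.2996]
ee_rot: [1.158, 1.258, -1.151]
wrist_force: [0.3, -0.2, -5.0]
grip_width: 0.0112
```

Request:
{"api": "carry_out", "payload": {"increments": "0 0.2 2 0 0 0 -0.3;0 0.2 2 0 0 0 -0.3;0 0.2 2 0 0 0 -0.3;0 0.2 2 0 0 0 -0.3;0 0.2 2 0 0 0 -0.3;0 0.2 2 0 0 0 -0.3;0 0.2 2 0 0 0 -0.3;0 0.2 2 0 0 0 -0.3"}}

```text
t: 14.18
position: [0.4296, 0.2026, 0.2983]
ee_rot: [1.188, 1.245, -1.18]
wrist_force: [0.3, -0.3, -5.4]
grip_width: 0.0108
```

Request:
{"api": "carry_out", "payload": {"increments": "0 0.1 1.6 0 0 0 0;0 0.1 1.1 0 0 0 0;0 0 0.7 0 0 0 0;0 0 0.3 0 0 0 0;0 0 0 0 0 0 0;0 0 0 0 0 0 0"}}

```text
t: 14.92
position: [0.4305, 0.2424, 0.2976]
ee_rot: [1.183, 1.246, -1.181]
wrist_force: [-0.1, -0.2, -5.1]
grip_width: 0.0108
```

```bash
python3 - <<'E'
from h import *
s=env.get_state(); print(s['position'],s['wrist_force'],s['moment'],s['grip_width']); R=jaw();print(R.round(3),np.degrees(np.arctan2(R[1,1],R[0,1])))
im,d,P=grab('wrist'); np.savez('/tmp/b',im=im,P=P); save(cv2.resize(im,(800,600)),'b1.png')
im,d,P=grab('top'); np.savez('/tmp/bt',im=im,P=P)
E
```

```text
[0.43048574 0.24242987 0.2975816 ] [-0.12827601 -0.17360519 -5.11570721] [-0.02833348  0.01528514 -0.00149537] 0.010786489836585807
[[-0.011  0.999  0.041]
 [ 0.013  0.041 -0.999]
 [-1.    -0.01  -0.013]] 2.3363305482357
```

View pics/b1.png

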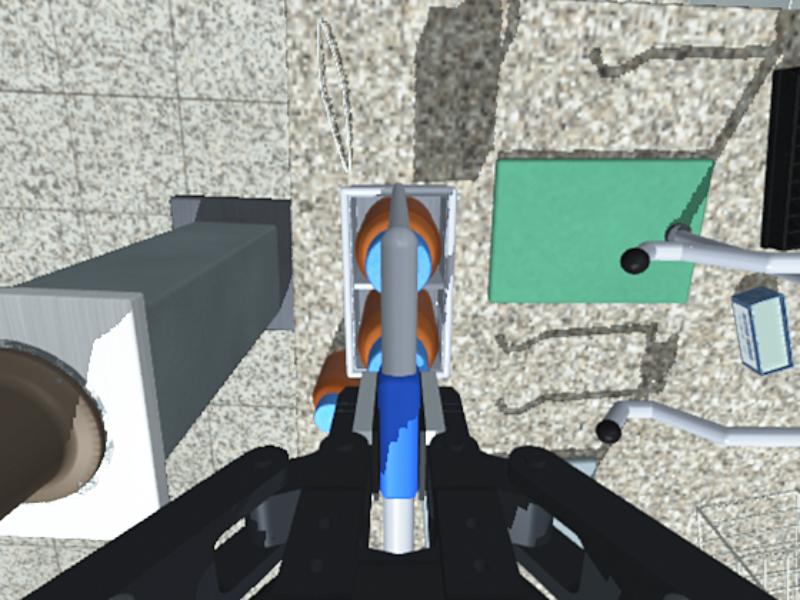

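The view shows the basket held level, bar along column 400 (in 800-px scale), with stand B's balls at (635,260) and (608,431). I'll measure the balls and the bar.

```bash
python3 - <<'E'
from h import *
for n in('b','bt'):
    d=np.load('/tmp/%s.npz'%n); im,P=d['im'],d['P']; V=im.max(-1)
    m=(V<55)&(P[...,0]>.5)&(P[...,0]<.56)&(P[...,1]>.15)&(P[...,1]<.34)&(P[...,2]>.22)&(P[...,2]<.33)
    k,l,st,_=cv2.connectedComponentsWithStats(m.astype(np.uint8)); B=[]
    for i in range(1,k):
        if st[i,4]>8: q=P[l==i]; c=(q.min(0)+q.max(0))/2; B.append(np.median(q,0)); print(n,st[i],np.median(q,0).round(4),q.min(0).round(4),q.max(0).round(4))
d=np.load('/tmp/b.npz'); P=d['P']
# prongs lengthwise (silver) profile, both sides
for lo,hi in((.19,.225),(.265,.31)):
    m=(P[...,0]>.525)&(P[...,0]<.68)&(P[...,1]>lo)&(P[...,1]<hi)&(P[...,2]>.2)&(P[...,2]<.34); q=P[m]
    for x in np.arange(.525,.6,.008):
        r=q[(q[:,0]>x)&(q[:,0]<x+.008)]
        if len(r)>3: print(round(x+.004,3),'n',len(r),'y',r[:,1].mean().round(4),'ztop',np.percentile(r[:,2],95).round(4))
# bar
m=(P[...,0]>.41)&(P[...,0]<.45)&(P[...,1]>.19)&(P[...,1]<.31)&(P[...,2]>.325)&(P[...,2]<.36); q=P[m]
for y in np.arange(.2,.31,.012):
    r=q[(q[:,1]>y)&(q[:,1]<y+.012)]
    if len(r): print('bar',round(y+.006,3),r[:,0].min().round(4),r[:,0].max().round(4),np.percentile(r[:,2],90).round(4))
# grip y extents
H,S,_=[cv2.cvtColor(d['im'],cv2.COLOR_RGB2HSV)[...,i].astype(int) for i in range(3)]
g=(H>100)&(H<125)&(S>130)&(P[...,2]>.34)&(P[...,2]<.365); q=P[g]; print('grip',q.min(0),q.max(0),np.median(q,0))
E
```

```text
b [435 174  19  18 259] [0.5185 0.2855 0.2905] [0.5146 0.2801 0.2862] [0.5239 0.2896 0.2931]
b [417 294  18  16 212] [0.5218 0.2107 0.29  ] [0.5177 0.2052 0.2852] [0.5281 0.2146 0.2931]
bt [174 171   4   4  14] [0.5215 0.2077 0.2919] [0.5191 0.2046 0.2892] [0.5262 0.2119 0.2982]
0.529 n 152 y 0.2118 ztop 0.291
0.537 n 118 y 0.2118 ztop 0.2772
0.545 n 146 y 0.2114 ztop 0.2727
0.553 n 223 y 0.2115 ztop 0.2791
0.561 n 271 y 0.2118 ztop 0.2874
0.569 n 261 y 0.2123 ztop 0.2938
0.577 n 187 y 0.2126 ztop 0.2943
0.585 n 188 y 0.2131 ztop 0.2943
0.593 n 190 y 0.2135 ztop 0.2946
0.601 n 99 y 0.214 ztop 0.2941
0.529 n 69 y 0.2878 ztop 0.2827
0.537 n 139 y 0.2863 ztop 0.2736
0.545 n 211 y 0.2863 ztop 0.2743
0.553 n 314 y 0.2867 ztop 0.2826
0.561 n 359 y 0.287 ztop 0.2911
0.569 n 284 y 0.2875 ztop 0.2943
0.577 n 156 y 0.2878 ztop 0.2945
bar 0.206 0.4278 0.4379 0.3479
bar 0.218 0.4277 0.4374 0.3484
bar 0.23 0.4255 0.4389 0.3527
bar 0.242 0.4119 0.4389 0.353
bar 0.254 0.412 0.45 0.3553
bar 0.266 0.425 0.4365 0.351
bar 0.278 0.4248 0.4352 0.3488
bar 0.29 0.4245 0.4345 0.3489
bar 0.302 0.4244 0.4339 0.3488
grip [0.41198994 0.21876557 0.34014398] [0.45004544 0.3013018  0.35888369] [0.43139986 0.24659478 0.35168374]
```

Stand B's hook axis measures z≈0.2775 with the dip middle at (0.542, 0.249) and yaw 2.5°. The bar is now at (0.431, 0.242, 0.344). Lowering to about 0.322, then going forward.

Request:
{"api": "carry_out", "payload": {"increments": "0 0 0.1 -0.3 0 0 0;0 0 0.2 -0.6 0 0 0;0 0 0.2 -0.6 0 0 0;0 0 0.1 -0.4 0 0 0;0 0 0 -0.1 0 0 0;0 0 0 0 0 0 0"}}

```text
t: 15.78
position: [0.4302, 0.2483, 0.2756]
ee_rot: [1.183, 1.246, -1.182]
wrist_force: [-0.3, 0.4, -4.4]
grip_width: 0.0111
```

Request:
{"api": "carry_out", "payload": {"increments": "0 0.3 0 0 0 0 0;0 0.7 0 0 0 0 0;0 1.1 0 0 0 0 0;0 1.3 0 0 0 0 0;0 1.3 0 0 0 0 0;0 1.3 0 0 0 0 0;0 1.3 0 0 0 0 0;0 0.9 0 0 0 0 0"}}

```text
t: 16.77
position: [0.5195, 0.2482, 0.276]
ee_rot: [1.185, 1.244, -1.181]
wrist_force: [-0.3, 0.8, -5.2]
grip_width: 0.0114
```

Request:
{"api": "carry_out", "payload": {"increments": "0 0.9 0 0 0 0 0;0 0.6 0 0 0 0 0;0 0.4 0.1 0 0 0 0;0 0.1 0 0 0 0 0;0 0 0 0 0 0 0;0 0 0 0 0 0 0"}}

```text
t: 17.52
position: [0.5404, 0.2494, 0.2756]
ee_rot: [1.184, 1.245, -1.182]
wrist_force: [-0.9, 0.5, -4.8]
grip_width: 0.011
```

```bash
cat > chk.py <<'E'
from h import *
s=env.get_state(); print(s['position'],s['wrist_force'].round(2),s['moment'].round(3),s['grip_width']); R=jaw();print(R[:,0].round(3),np.degrees(np.arctan2(R[1,1],R[0,1])))
im,d,P=grab('wrist'); np.savez('/tmp/c',im=im,P=P)
x0,z0=s['position'][0],s['position'][2]
# bar by y slices (grey bar, z near TCP+.046+.005) ; prong dip
m=(abs(P[...,0]-x0)<.012)&(abs(P[...,2]-z0-.049)<.006)
for y in (.262,.275,.287,.298):
    r=P[m&(abs(P[...,1]-y)<.004)]
    if len(r): print('bar',y,((r[:,0].min()+r[:,0].max())/2).round(4),np.percentile(r[:,2],90).round(4))
V=im.max(-1)
for lo,hi in((.19,.225),(.27,.31)):
    b=P[(V<55)&(abs(P[...,0]-.52)<.012)&(P[...,1]>lo)&(P[...,1]<hi)&(abs(P[...,2]-.288)<.01)]
    if len(b): print('ball',len(b),np.median(b,0).round(4),b[:,2].max().round(4))
E
python3 chk.py
```

```text
[0.54037282 0.24937787 0.27556625] [-0.89  0.55 -4.84] [-0.031 -0.036  0.001] 0.010957644418640175
[-0.011  0.013 -1.   ] 2.2692472690668497
bar 0.262 0.5406 0.3302
bar 0.275 0.5403 0.3266
bar 0.287 0.5398 0.3267
bar 0.298 0.5394 0.3269
ball 313 [0.5209 0.2857 0.2909] 0.2934
```

Lowering: most of the way at 0.7 cm per row, then slow steps while watching the force.

Request:
{"api": "carry_out", "payload": {"increments": "0 0.1 0 -0.3 0 0 0;0 0 0 -0.6 0 0 0;0 0 0 -0.7 0 0 0;0 0 0 -0.7 0 0 0;0 0 0 -0.6 0 0 0;0 0 0 -0.3 0 0 0;0 0 0 0 0 0 0;0 0 0 0 0 0 0"}}

```text
t: 18.58
position: [0.5407, 0.2492, 0.2406]
ee_rot: [1.183, 1.246, -1.183]
wrist_force: [-1.1, -0.3, -4.4]
grip_width: 0.0108
```

```bash
python3 chk.py
```

```text
[0.54067482 0.24922912 0.24059791] [-1.13 -0.31 -4.43] [ 0.01  -0.038  0.057] 0.010771049251131232
[-0.013  0.012 -1.   ] 2.281022081322378
bar 0.262 0.5409 0.2953
bar 0.275 0.5407 0.2916
bar 0.287 0.5402 0.2918
bar 0.298 0.5397 0.2918
ball 480 [0.5212 0.286  0.2907] 0.2934
```

Request:
{"api": "carry_out", "payload": {"increments": "0 0.1 0 -0.2 0 0 0;0 0 0 -0.2 0 0 0;0 0 0 -0.1 0 0 0;0 0 0 -0.1 0 0 0;0 0 0 0 0 0 0"}}

```text
t: 19.25
position: [0.5421, 0.2494, 0.2348]
ee_rot: [1.184, 1.245, -1.182]
wrist_force: [0.6, 0.5, -5.0]
grip_width: 0.0112
```

Request:
{"api": "carry_out", "payload": {"increments": "0 0 0 -0.1 0 0 0;0 0 0 0 0 0 0;0 0 0 0 0 0 0"}}

```text
t: 19.62
position: [0.5422, 0.2494, 0.2338]
ee_rot: [1.184, 1.245, -1.182]
wrist_force: [0.2, -0.1, -5.4]
grip_width: 0.0107
```

Axis is at about 0.280, about 2 mm above the expected rest height. Continuing in 1 mm steps.

Request:
{"api": "carry_out", "payload": {"increments": "0 0 0 -0.1 0 0 0;0 0 0 0 0 0 0;0 0 0 0 0 0 0"}}

```text
t: 20.0
position: [0.5422, 0.2494, 0.2329]
ee_rot: [1.184, 1.245, -1.182]
wrist_force: [-0.5, -0.3, -5.5]
grip_width: 0.0111
```

Request:
{"api": "carry_out", "payload": {"increments": "0 0 0 -0.1 0 0 0;0 0 0 0 0 0 0;0 0 0 0 0 0 0"}}

```text
t: 20.38
position: [0.5424, 0.2495, 0.232]
ee_rot: [1.184, 1.245, -1.182]
wrist_force: [-0.5, -0.3, -5.2]
grip_width: 0.0111
```

Request:
{"api": "carry_out", "payload": {"increments": "0 0 0 -0.1 0 0 0;0 0 0 0 0 0 0;0 0 0 0 0 0 0"}}

```text
t: 20.75
position: [0.5425, 0.2495, 0.2319]
ee_rot: [1.185, 1.245, -1.181]
wrist_force: [-0.5, -0.4, -3.5]
grip_width: 0.011
```

```bash
python3 chk.py
```

```text
[0.54247284 0.24947303 0.23186324] [-0.47 -0.4  -3.54] [-0.057  0.087 -0.034] 0.011004758495688396
[-0.011  0.013 -1.   ] 2.275521448514707
bar 0.262 0.5426 0.2865
bar 0.275 0.5423 0.2829
bar 0.287 0.5425 0.2826
bar 0.298 0.5414 0.2831
ball 561 [0.5212 0.286  0.2908] 0.2936
```

Contact: the hook is starting to take the weight (z stalled, force dropping from 5.2 to 3.5 N).

Request:
{"api": "carry_out", "payload": {"increments": "0 0 0 -0.1 0 0 0;0 0 0 0 0 0 0;0 0 0 0 0 0 0"}}

```text
t: 21.18
position: [0.5425, 0.2495, 0.2317]
ee_rot: [1.185, 1.245, -1.181]
wrist_force: [-1.3, -0.0, -2.2]
grip_width: 0.0108
```

Request:
{"api": "carry_out", "payload": {"increments": "0 0 0 -0.1 0 0 0;0 0 0 0 0 0 0;0 0 0 0 0 0 0"}}

```text
t: 21.55
position: [0.5426, 0.2495, 0.2315]
ee_rot: [1.185, 1.244, -1.181]
wrist_force: [-1.5, -0.3, -1.4]
grip_width: 0.0108
```

Request:
{"api": "carry_out", "payload": {"increments": "0 -0.1 0 -0.1 0 0 0;0 0 0 0 0 0 0;0 0 0 0 0 0 0"}}

```text
t: 21.92
position: [0.5427, 0.2495, 0.2315]
ee_rot: [1.186, 1.242, -1.179]
wrist_force: [-0.2, -0.5, -0.5]
grip_width: 0.011
```

Request:
{"api": "carry_out", "payload": {"increments": "0 0 0 -0.1 0 0 0;0 0 0 0 0 0 0;0 0 0 0 0 0 0"}}

```text
t: 22.3
position: [0.5427, 0.2496, 0.2314]
ee_rot: [1.187, 1.242, -1.178]
wrist_force: [-1.7, -1.0, 1.2]
grip_width: 0.0112
```

```bash
python3 chk.py
```

```text
[0.5427077  0.24957304 0.23141119] [-1.69 -1.04  1.19] [-0.351  0.266 -0.062] 0.011156571674185947
[-0.007  0.013 -1.   ] 2.2806269901882397
bar 0.262 0.5428 0.2861
bar 0.275 0.5424 0.2823
bar 0.287 0.5427 0.2822
bar 0.298 0.5415 0.2824
ball 564 [0.5211 0.2861 0.2908] 0.2934
```

The moment shows the −y prong loaded first, because the tool is tilted about 0.7° about x. I'll level it so both prongs take the bar.

Request:
{"api": "carry_out", "payload": {"increments": "0 0 0 0 -0.4 0 0;0 0 0 0 -0.3 0 0;0 0 0 0 0 0 0;0 0 0 0 0 0 0"}}

```text
t: 22.85
position: [0.5427, 0.2491, 0.2313]
ee_rot: [1.176, 1.232, -1.185]
wrist_force: [-1.0, -2.1, 0.9]
grip_width: 0.0108
```

```bash
python3 chk.py
```

```text
[0.54272093 0.24905983 0.23130919] [-1.04 -2.14  0.94] [-0.22   0.239  0.007] 0.010795619773802865
[-0.007 -0.001 -1.   ] 2.2718102415642836
bar 0.262 0.5428 0.286
bar 0.275 0.5425 0.282
bar 0.287 0.5427 0.2818
bar 0.298 0.5415 0.282
ball 565 [0.5212 0.2862 0.2908] 0.2941
```

The hook carries the weight. Releasing.

Request:
{"api": "carry_out", "payload": {"increments": "20 0 0 0 0 0 0;25 0 0 0 0 0 0;40 0 0 0 0 0 0;60 0 0 0 0 0 0;60 0 0 0 0 0 0;60 0 0 0 0 0 0"}}

```text
t: 23.65
position: [0.5441, 0.2506, 0.2312]
ee_rot: [1.18, 1.232, -1.181]
wrist_force: [-0.3, 0.1, -0.5]
grip_width: 0.0516
```

```bash
python3 chk.py; python3 - <<'E'
from h import *
im,d,P=grab('side'); im2=np.load('/tmp/c.npz')['im']; save(np.hstack([cv2.resize(im[90:270,200:350],(370,444)),cv2.resize(im2[:,:],(430,322)) if 0 else cv2.resize(im2[60:420,100:450],(430,444))]),'r1.png')
E
```

```text
[0.54411629 0.25057132 0.23121859] [-0.29  0.07 -0.52] [ 0.007 -0.012 -0.017] 0.05161224956249851
[-0.004  0.003 -1.   ] 2.2729347257854253
bar 0.262 0.5429 0.286
bar 0.275 0.5425 0.2821
bar 0.287 0.5441 0.2819
bar 0.298 0.5417 0.2821
ball 9 [0.5204 0.2127 0.2881] 0.2897
ball 586 [0.5211 0.2861 0.2908] 0.2935
```

View pics/r1.png

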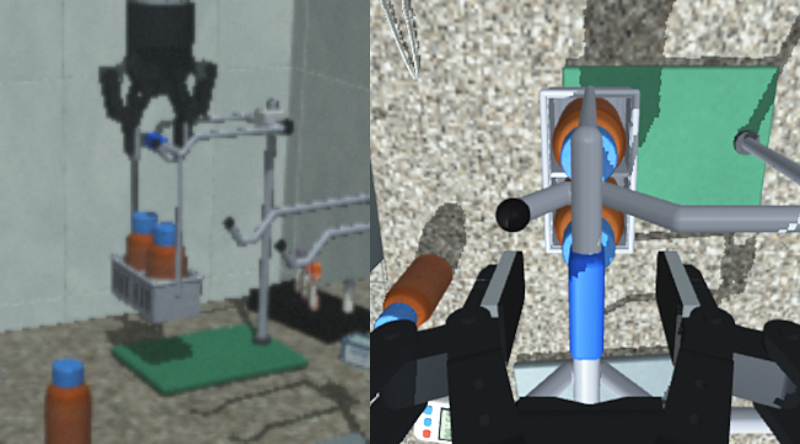

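Released: the basket hangs in both dips, the bar moved less than 1 mm, and the pads are clear on both sides. Backing off straight up.

Request:
{"api": "carry_out", "payload": {"increments": "60 0 0 0.5 0 0 0;60 0 0 1.5 0 0 0;60 0 0 2 0 0 0;60 0 0 2.5 0 0 0;60 0 0 2.5 0 0 0;60 0 0 2.5 0 0 0;60 0 0 2 0 0 0;60 0 0 0 0 0 0"}}

```text
t: 24.75
position: [0.545, 0.2509, 0.379]
ee_rot: [1.186, 1.228, -1.174]
wrist_force: [0.7, -0.4, -0.2]
grip_width: 0.0512
```

Request:
{"api": "carry_out", "payload": {"increments": "60 -2 0 0 0 0 0;60 -4 0 0 0 0 0;60 -4 0 0 0 0 0;60 -4 0 0 0 0 0;60 -2 0 0 0 0 0;60 0 0 0 0 0 0;60 0 0 0 0 0 0;60 0 0 0 0 0 0"}}

```text
t: 25.75
position: [0.3802, 0.2494, 0.3749]
ee_rot: [1.184, 1.229, -1.179]
wrist_force: [-0.4, 0.0, -0.3]
grip_width: 0.0509
```

```bash
python3 - <<'E'
from h import *
s=env.get_state(); print(s['t'],s['position'],s['wrist_force'].round(1))
im,d,P=grab('side'); im2,d2,P2=grab('top')
for n,i,Q in(('side',im,P),('top',im2,P2)):
    H,S,V=[cv2.cvtColor(i,cv2.COLOR_RGB2HSV)[...,k].astype(int) for k in range(3)]
    m=(H>100)&(H<125)&(S>150)&(V>80)&(Q[...,0]>.3)&(Q[...,0]<.7)&(Q[...,1]>0)&(Q[...,1]<.4)&(Q[...,2]>.05)
    k,l,st,_=cv2.connectedComponentsWithStats(m.astype(np.uint8))
    for j in range(1,k):
        if st[j,4]>15: print(n,st[j].tolist(),np.median(Q[l==j],0).round(4))
save(np.hstack([cv2.resize(im[60:330,180:390],(350,450)),cv2.resize(im2[60:290,100:330],(450,450))]),'f1.png')
E
```

```text
25.75 [0.38015146 0.24938698 0.3749089 ] [-0.4  0.  -0.3]
side [260, 144, 7, 5, 18] [0.5399 0.2487 0.2851]
side [254, 176, 17, 13, 115] [0.5372 0.224  0.1837]
side [222, 236, 11, 11, 107] [0.3712 0.0798 0.0965]
top [148, 161, 19, 21, 262] [0.5393 0.2655 0.1916]
top [174, 168, 14, 13, 112] [0.5385 0.2178 0.1896]
top [233, 246, 13, 12, 120] [0.3728 0.0921 0.101 ]
```

View pics/f1.png

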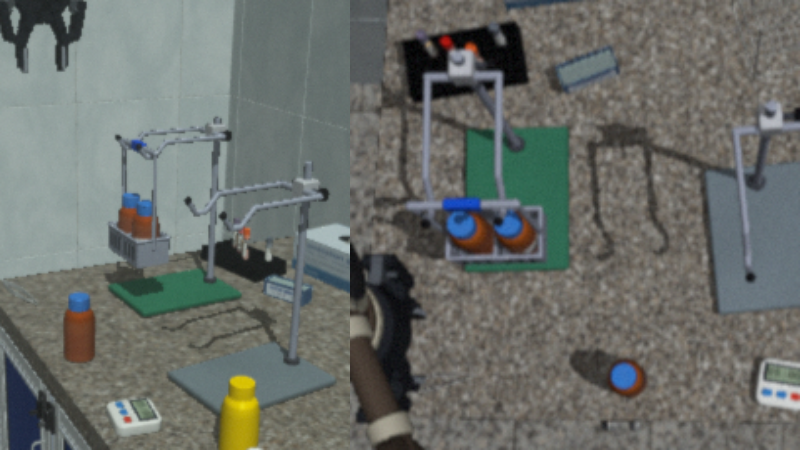

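The basket hangs level in both prongs with both bottles upright. The spare bottle is unmoved and the arm is clear, so I'm handing in.

```bash
python3 -c "
from bench import env
print(env.sign_off())"
```

```text
the job is handed in; nothing more can be done
None
```

The basket now hangs on the green stand's hook with its bar in the dips of both prongs. It is level, both bottles are standing in it, and the arm has let go and is clear. I handed the job in at about 26 s.

**Last checks:**
- The bar moved less than 1 mm when I let go, and the hook was already carrying the full weight by then.
- The spare bottle is where it was. In the last views the timer and the yellow bottle look unmoved, but I did not measure them; I did not check the vial at the end.

**What went wrong or disagreed:**
- **First grasp missed:** the fingers shut just above the grip, because the reported tool height read about 28 mm lower than the cameras showed. I corrected by that amount and the second grasp held.
- **Lifted too far off the grey stand:** I raised the basket about 75 mm, and the bottle caps pressed up against that stand's prongs. The wrist read 15 N, roughly 10 N more than the load. I lowered it at once, and the bottles stayed seated and the grip did not slip.
- **Uneven first contact on the green hook:** the −y prong took the load slightly before the other. I levelled the tool by 0.7° before opening, but a small moment (about −0.2 N m) remained when I released.

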